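Set the tape guide's eccentric roller and prove the gap with a gauge block

ROBOT

A 6-joint arm with a two-finger parallel gripper is mounted at the origin on the work surface. World frame = base frame: x ahead of the robot, y to its left, z up, the work surface at z = 0. Lengths are in m, angles in rad, forces in N, time in s.
With the tool pointing down it reaches from about 0.325 to 0.9 m from the base axis. Payload 6.1 kg.
Tool frame: the origin (TCP) lies midway between the tips of the shut fingers; the grasp point (between the pads) lies 19 mm behind it; z points along the fingers, y is the line along which they close (so a half turn about z gives the same grasp; the last joint's range is limited). The gripper opens to 85 mm and grips with 20 to 120 N. Pads are 22 mm wide; open, the fingers measure 114 mm over their backs; the gripper's body (76 mm by 85 mm) begins 54 mm behind the grasp point. The pads swing forward as they close: fully open they stand 13 mm farther back than shut.
Start: joints at [-1.405, 0.22, 1.526, -0, 1.395, -0.126], TCP at [0.18, -0.599, 0.231] pointing down, gripper open.
Joint ranges: [-2.98, 2.98], [-0.91, 2.08], [0.09, 2.57], [-1.24, 4.39], [0.2, 2.65], [-2.68, 2.68]. Speed limits (rad/s): [2.57, 2.57, 3.01, 3.14, 3.14, 3.14].

INTERFACE

Orientations are given as [roll, pitch, yaw] about the fixed x, y, z axes, in that order (R = Rz(yaw) Ry(pitch) Rx(roll)).
In Python, from plant import movep, move_l, set_joints, gripper_to, hold, inverse_kinematics, observe, get_image, get_calibration, Unreachable, job_done gives the robot as it stands. Calls block until the motion is done:
- movep(position, orientation): joint-space move of the TCP to a pose.
- move_l(position, feed=0.15, rotation=None, max_force=None): straight line of the TCP; rotation=None keeps the orientation; feed is the mean speed in m/s. With max_force (N) it stops when the force on the tool has changed by that much, and returns True; else False.
- set_joints(angles): joint-space move.
- gripper_to(opening, f_grip=None): finger opening in m; f_grip is the grip in N (None keeps the last); returns when the fingers have stopped.
- hold(seconds).
- inverse_kinematics(position, orientation): joint angles nearest the present ones, or None.
- observe(): the state.
- get_image(name): name is "side" or "top" or "wrist"; returns (picture, depth): 384x512x3 uint8, red, green, blue; 384x512 float32, m along the optical axis (not along the pixel's ray), 0 where there is no reading.
- get_calibration(name): a dict with "intrinsics" (3x3 intrinsics, pixels), "world_from_camera" (4x4, takes a point from camera to world coordinates). Camera axes: x right, y down, z forward; pixel columns grow to the right and rows downward; lengths in m; the calibration is good to about 2 mm. A picture is of the moment at which its call begins: read the wrist's pose just before it. get_calibration takes no time and is no camera call; for the wrist camera it gives the pose at the moment of the call.
A pose or a line that the arm cannot do raises Unreachable and nothing moves.
- job_done(): hands the job in; it is judged then, once.
The state is a dict: "time_s": time; "q": joint angles; "joint_velocities": joint speeds; "joint_torque": joint torques, N m; "eef_pos": TCP position; "tcp_rot": TCP orientation; "ft_force": force on the tool from outside, world axes, zero at the start; "torque": the same for the moment, N m; "opening": finger opening in m; "grasp_force": force on a finger pad.
Only numpy, scipy, OpenCV 4.12 (cv2) and the standard library are available. Lean on these libraries where they do the work, as an engineer would, in place of code of your own. Each camera call takes 0.05 s, during which the arm holds its last target. There are 200 camera calls.

TASK

On the tape guide, turn the bar handle of the eccentric roller until it stands parallel to the fence, which opens the gap to suit the narrower of the two gauge blocks. Then stand the narrow block on the guide's plate at the right-hand end of the fence (right as the robot sees it), slide it along the plate between fence and roller until it is wholly past the roller, and leave it standing there with the handle still parallel. Do not move the wide block.

Things in the scene. Friction and masses are not known exactly. Their poses are not given: they have to be found in the camera images.
- guide: Tape guide fixed to the bench. Origin: on the bench, under the roller's turning axis; x towards the fence, y along it to the left, z up. Grey plate 10 mm thick, x -65 to 100, y -145 to 145 mm. Aluminium fence at its far side: bar along y, y -135 to 135, 20 wide, top 38 mm above the bench, inner face at x = 55.5. The block slides on the plate along +y, from y about -85 to y about 85.
- cam (a joint): Angle a of the eccentric roller, rad, counter-clockwise from above; -1.45 to 1.2, starts -1.3 to -0.7 (gap too small), stays where left, needs 0.15 N m. Handle: dark bar 64 x 12 mm, centred on the axis, 44 to 72 mm above the bench, along the guide's y turned by a (0: parallel to fence). Roller: radius 22, top 36 mm up, centre 14 mm off the axis (+y at 0). Gap to fence = 33.5 + 14 sin a mm.
- gauge_narrow: Narrow gauge block, bare aluminium, loose, 0.17 to 0.35 kg: 30 wide (its x), 60 long (its y), 32 mm high; on top a grip tab 26 wide (x), 14 thick (y), from 32 to 70 mm above the underside. Origin: centre of the underside. Pinch the tab across its 14 mm; the block goes through the gap with its y along the fence.
- gauge_wide: Wide gauge block, bystander: the same but 44 mm wide (its x). Same tab, same origin. The two blocks may lie in either of two places on the robot's right.

How it is judged:
By the outcome, as a careful person would: the job done as asked, in the order asked, and still so for the second after the job is handed in, with the robot touching nothing.
It also fails if it takes over 61 s, if anything falls off the work surface, if the arm or the gripper's body presses on something with over 40 N, if the wrist force passes 120 N, or if a joint passes its speed limit or range.

## Working session

There is one attempt and no reset: what is moved stays moved. The work goes in short steps, each a Python script; the robot and the scene stay as the last script left them, time stands still between calls to the robot, and variables do not carry over. Pictures are saved under pics/ and viewed, at most 10 in all, crops included, and the job is handed in when it is done.

```bash
mkdir -p pics; ls; python3 - <<'E'
from plant import *
import cv2,numpy as np
for n in("top","side"):
    im,d=get_image(n); cv2.imwrite(f"pics/{n}0.png",im[:,:,::-1]); np.save(f"{n}0.npy",d)
    c=get_calibration(n); print(n,np.round(c["intrinsics"],1).tolist(),np.round(c["world_from_camera"],3).tolist())
print(observe())
E
```

```text
pics
top [[358.8, 0.0, 253.6], [0.0, 358.8, 195.5], [0.0, 0.0, 1.0]] [[0.057, -0.968, 0.243, 0.352], [-0.998, -0.056, 0.01, -0.093], [0.004, -0.243, -0.97, 0.772], [0.0, 0.0, 0.0, 1.0]]
side [[437.0, 0.0, 254.7], [0.0, 437.0, 193.7], [0.0, 0.0, 1.0]] [[0.983, -0.141, 0.118, 0.432], [-0.183, -0.68, 0.71, -0.616], [-0.019, -0.719, -0.695, 0.545], [0.0, 0.0, 0.0, 1.0]]
{'time_s': 0.1, 'q': array([-1.40510118e+00,  2.21142846e-01,  1.52750329e+00, -6.61621246e-06,
        1.39471027e+00, -1.26110306e-01]), 'joint_velocities': array([ 3.59768994e-04, -5.45852820e-04, -3.06208354e-03, -5.32516656e-04,
        7.03616837e-05, -1.04830283e-03]), 'joint_torque': array([ 2.67730375e-04, -4.98248291e+01, -3.90545976e+01, -2.36340475e-04,
        5.75139697e-03, -1.22344443e-05]), 'eef_pos': array([ 0.17969777, -0.59803564,  0.23030789]), 'tcp_rot': array([-3.13984208e+00, -2.15378559e-04,  2.91806424e-01]), 'ft_force': array([0.18396475, 0.03403871, 0.01824432]), 'torque': array([-0.06746475, -0.02219063, -0.02005106]), 'grasp_force': 0.0, 'opening': 0.08526016579698402}
```

View pics/top0.png

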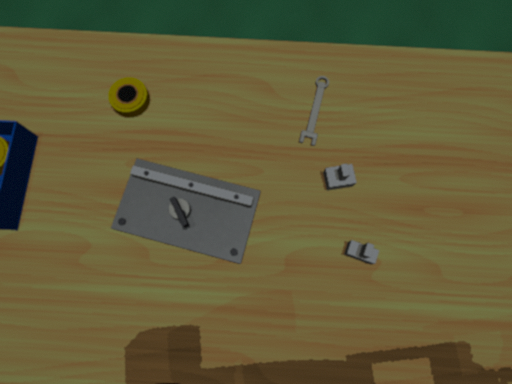

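View pics/side0.png

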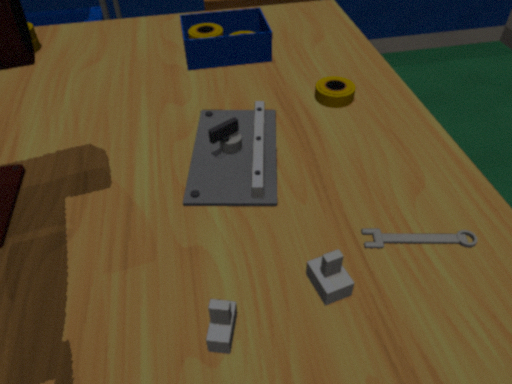

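```bash
cat > h.py <<'E'
import numpy as np,cv2
from plant import *
def pix(cal,u,v,z):
    "world point of pixel at height z"
    K=cal["intrinsics"];T=cal["world_from_camera"]
    r=T[:3,:3]@np.linalg.inv(K)@np.array([u,v,1.]); o=T[:3,3]
    return o+r*(z-o[2])/r[2]
def cloud(cal,d):
    K=cal["intrinsics"];T=cal["world_from_camera"]
    v,u=np.mgrid[:d.shape[0],:d.shape[1]]
    p=np.stack([(u-K[0,2])/K[0,0]*d,(v-K[1,2])/K[1,1]*d,d],-1)
    return p@T[:3,:3].T+T[:3,3]
E
python3 - <<'E'
from h import *
c=get_calibration("top"); d=np.load("top0.npy"); P=cloud(c,d)
print("table z",np.median(P[280:310,60:300,2]), P[280:310,60:300,2].std())
for q in[(137,160),(260,190),(241,262),(112,229)]: print(pix(c,*q,.01).round(4))
print("handle",pix(c,173,199,.072),pix(c,186,225,.072))
def rect(n,m0,zlo,zhi):
    u0,u1,v0,v1=m0; Q=P[v0:v1,u0:u1].reshape(-1,3); Q=Q[(Q[:,2]>zlo)&(Q[:,2]<zhi)]
    r=cv2.minAreaRect((Q[:,:2]*1000).astype(np.float32)); print(n,len(Q),np.round(r[0],1),np.round(r[1],1),round(r[2],1),"medz",np.median(Q[:,2]),"mean",Q[:,:2].mean(0).round(4))
rect("plate",(95,280,145,280),.005,.015)
rect("fence",(95,280,145,280),.033,.042)
rect("handle",(150,210,185,240),.06,.08)
for n,b in(("A",(315,365,155,200)),("B",(335,390,230,275))):
    rect(n,b,.024,.04); rect(n+"tab",b,.055,.08)
for s in(1,):
    im=cv2.imread("pics/top0.png")
    a=cv2.resize(im[145:275,95:275],None,fx=4,fy=4,interpolation=cv2.INTER_CUBIC); cv2.imwrite("pics/tc.png",a)
    b=cv2.resize(im[150:280,310:400],None,fx=4.4,fy=4.4,interpolation=cv2.INTER_CUBIC); cv2.imwrite("pics/bc.png",b)
E
```

```text
table z -0.0001329288789380101 0.041682712795000264
[0.61   0.1806 0.01  ]
[ 0.5563 -0.0986  0.01  ]
[ 0.3982 -0.067   0.01  ]
[0.4519 0.2128 0.01  ]
handle [0.5109836  0.07513822 0.072     ] [0.46000526 0.0437267  0.072     ]
plate 8038 [506.9  65.7] [302.7 165.5] 78.2 medz 0.009797409444202487 mean [0.4935 0.058 ]
fence 1352 [519.7  56.2] [269.4  87.3] 77.9 medz 0.037493759483969546 mean [0.5445 0.0507]
handle 206 [488.3  62.9] [64.4 12.1] 30.6 medz 0.07137003197899883 mean [0.4873 0.0618]
A 429 [ 594.5 -270.3] [44.7 60.5] 11.9 medz 0.031571468789114654 mean [ 0.5904 -0.2673]
Atab 114 [ 594.1 -270. ] [26.1 14.2] 11.6 medz 0.06906938274433577 mean [ 0.5926 -0.2691]
B 322 [ 432.7 -315.4] [59.8 30.3] 71.9 medz 0.03152496341062144 mean [ 0.432  -0.3119]
Btab 127 [ 432.5 -315.6] [14.4 25.9] 72.3 medz 0.06918209930077124 mean [ 0.432  -0.3141]
```

View pics/tc.png

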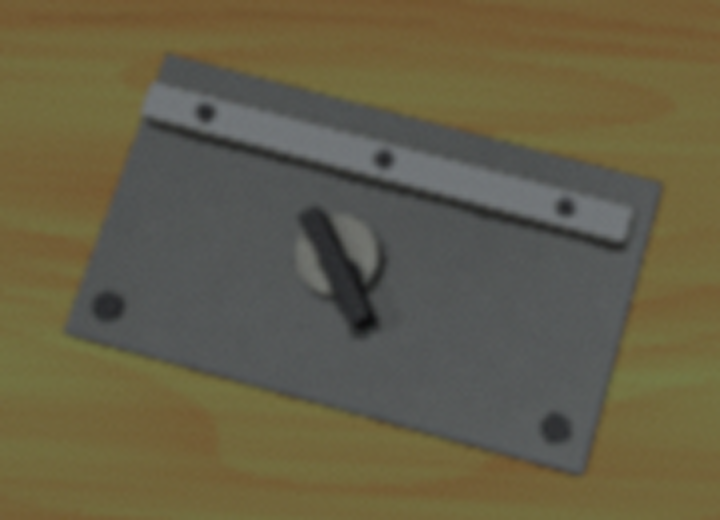

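The top view shows the guide with the handle centred near (180,212), the wide block at (340,176) and the narrow block at (362,251). The crop shows the fence running from (150,105) to (630,225). I'll move above the handle and refine the guide frame with the wrist camera.

```bash
cat >> h.py <<'E'
def rot(psi): return [np.pi,0,psi]
def rect(Q):
    r=cv2.minAreaRect((Q[:,:2]*1000).astype(np.float32)); (w,h)=r[1]; a=r[2] if w>h else r[2]-90
    return np.round(r[0],1),np.round(sorted(r[1]),1),round(a,2),len(Q)
def guide(P,c0=(.488,.062),th0=-.197):
    "fit the fence top and inner edge, plate and handle; P Nx3"
    Q=P.reshape(-1,3); 
    x,y=np.array([np.cos(th0),np.sin(th0)]),np.array([-np.sin(th0),np.cos(th0)])
    X=(Q[:,:2]-c0)@x; Y=(Q[:,:2]-c0)@y; Z=Q[:,2]
    f=(abs(Z-.038)<.003)&(abs(X-.0655)<.02)&(abs(Y)<.15)
    p=(abs(Z-.010)<.003)&(abs(X)<.13)&(abs(Y)<.17)
    h=(Z>.066)&(Z<.078)&(np.hypot(X,Y)<.05)
    for n,m in(("fence",f),("plate",p),("handle",h)):
        if m.sum()>20: print(n,*rect(Q[m]),"z",np.median(Z[m]).round(4))
def shot(n,f):
    c=get_calibration(n); im,d=get_image(n); cv2.imwrite(f"pics/{f}.png",im[:,:,::-1]); P=cloud(c,d); P[d==0]=np.nan; P=P[~np.isnan(P[...,0])]
    return c,P
E
python3 - <<'E'
from h import *
for n in("top","side"):
    P=cloud(get_calibration(n),np.load(n+"0.npy")); print(n); guide(P)
psi=np.radians(30.6)
for p in(psi,psi+.84): 
  for dz in (.25,.041): print(inverse_kinematics([.488,.0625,dz],rot(p)))
movep([.46,.0625,.27],rot(psi))
c,P=shot("wrist","w1"); guide(P); print(observe()["time_s"], c["world_from_camera"].round(3).tolist())
E
```

```text
top
fence [552.1  49.3] [ 20.6 269.3] 78.11 1104 z 0.0377
plate [505.3  59.2] [165.2 289.5] 78.06 7764 z 0.0098
handle [488.3  62.9] [12.1 64.4] 30.63 196 z 0.0715
side
fence [551.8  48.9] [ 19.9 270.2] 78.19 865 z 0.0387
plate [504.8  58.2] [164.8 291.5] 78.19 6025 z 0.0107
handle [487.4  61.9] [13.6 63.5] 31.5 199 z 0.072
[-3.30678463e-02 -1.15529956e-01  1.84082058e+00 -4.44089210e-16
  1.41630203e+00  1.00365773e+00]
[-3.30678463e-02  1.37017054e-01  2.01368395e+00 -4.44089210e-16
  9.90891649e-01  1.00365773e+00]
[-3.30678463e-02 -1.15529956e-01  1.84082058e+00 -4.44089210e-16
  1.41630203e+00  1.63657729e-01]
[-3.30678463e-02  1.37017054e-01  2.01368395e+00 -4.44089210e-16
  9.90891649e-01  1.63657729e-01]
fence [553.3  50.8] [ 20.1 269.9] 78.24 3514 z 0.0383
plate [506.5  60.5] [165.  290.1] 78.16 20465 z 0.0104
handle [489.5  64.1] [11.9 62.6] 30.88 562 z 0.0722
2.7 [[0.509, -0.828, -0.236, 0.52], [-0.861, -0.489, -0.139, 0.098], [-0.0, 0.274, -0.962, 0.413], [0.0, 0.0, 0.0, 1.0]]
```

View pics/w1.png

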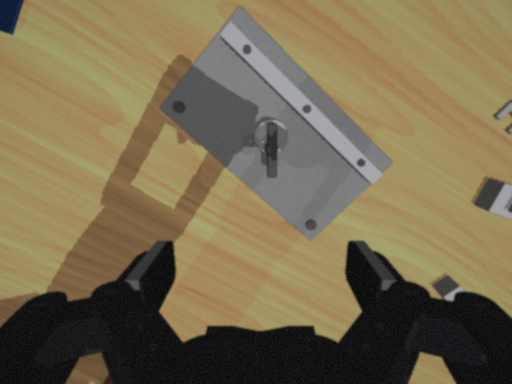

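Estimates from the three cameras agree: guide origin at (0.4884, 0.0630), guide yaw −11.85°, and a about −47.3°. Next I'll grip and turn the handle.

```bash
cat >> h.py <<'E'
O=np.array([.4884,.0630]); TH=np.radians(-11.85)
XH=np.array([np.cos(TH),np.sin(TH)]); YH=np.array([-np.sin(TH),np.cos(TH)])
def g(x,y,z): return [*(O+x*XH+y*YH),z]
E
python3 - <<'E'
from h import *
psi=np.radians(30.9); end=np.radians(78.15)
movep(g(0,0,.12),rot(psi)); gripper_to(.04,60)
print(move_l(g(0,0,.042),.1,max_force=15))
gripper_to(0.0,60); o=observe(); print(o["opening"],o["grasp_force"],o["ft_force"],o["eef_pos"])
q=np.array(o["q"]); q1=q.copy()
for k in range(1,4):
    q1[5]=q[5]-(end-psi)*k/3; set_joints(q1)
hold(.2)
o=observe(); print(o["tcp_rot"],np.degrees(o["tcp_rot"][2]),o["ft_force"],o["torque"],o["eef_pos"],o["time_s"])
gripper_to(.04); move_l(g(0,0,.15),.2)
movep(g(-.03,0,.25),rot(TH))
c,P=shot("wrist","w2"); guide(P); print(observe()["time_s"])
c,P=shot("top","t2"); guide(P)
E
```

```text
False
0.012025412710243653 58.60443592071533 [-1.42721469  0.02639894  6.53666437] [0.48913918 0.06304518 0.04307278]
[ 3.14072639e+00 -4.90863612e-04  1.36084014e+00] 77.97039682321557 [-4.03154197  2.26163041  4.97165582] [ 0.4848131   0.7581079  -0.06546311] [0.48889059 0.06320147 0.04308866] 6.5083
fence [553.1  50.4] [ 19.9 269.5] 78.24 4203 z 0.0384
plate [506.2  60.2] [164.8 290.4] 78.25 23090 z 0.0104
handle [488.8  63.4] [12.2 63.6] 76.51 646 z 0.0722
9.0333
fence [548.7  33.3] [ 20.7 235.6] 78.18 953 z 0.0378
plate [505.3  59.1] [165.1 289.3] 78.16 6329 z 0.0098
handle [485.2  50.2] [12.2 38.7] 76.61 121 z 0.0718
```

The handle is 1.6° short of parallel, so I'll regrip it with a slight overshoot.

```bash
python3 - <<'E'
from h import *
p0=np.radians(76.5)
movep(g(0,0,.12),rot(p0)); move_l(g(0,0,.042),.15,max_force=15); gripper_to(0,60)
q=np.array(observe()["q"]); q[5]-=np.radians(79.9-76.5); set_joints(q); hold(.2)
print(np.degrees(observe()["tcp_rot"][2]))
gripper_to(.04); move_l(g(0,0,.13),.2)
movep(g(-.03,0,.25),rot(TH))
c,P=shot("wrist","w3"); guide(P)
# over the narrow block
b=[.4326,-.3155]; movep([b[0]-.03,b[1],.25],rot(np.radians(71.9-90)))
c,P=shot("wrist","w4")
m=(np.hypot(P[:,0]-b[0],P[:,1]-b[1])<.06)
for lo,hi in((.026,.037),(.06,.08)): print(*rect(P[m&(P[:,2]>lo)&(P[:,2]<hi)]))
print(observe()["time_s"])
E
```

```text
79.85072916161424
fence [553.   50.3] [ 19.9 269.8] 78.23 4248 z 0.0383
plate [506.1  59.9] [164.7 290.3] 78.28 23141 z 0.0104
handle [488.9  63.6] [12.2 63.4] 79.77 648 z 0.0722
[ 433.1 -315.3] [29.9 59.8] 72.36 933
[ 433.3 -315.4] [12.5 25.2] -18.08 286
15.9167
```

View pics/w4.png

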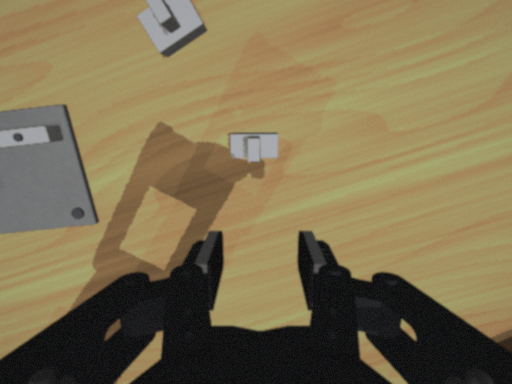

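```bash
cat >> h.py <<'E'
def blk(P,y,top=.042):
    "block + fence in guide frame, from one cloud"
    X=(P[:,:2]-O)@XH*1000; Y=(P[:,:2]-O)@YH*1000; Z=P[:,2]
    f=(abs(Z-.038)<.003)&(abs(X-65.5)<16)&(Y<-125+250)&(Y>-130)&(X>54)
    G=np.c_[X,Y]/1000
    m=(abs(Z-top)<.004)&(abs(Y-y)<45)&(X<54)&(X>15)
    if f.sum()>20: print("fence",*rect(G[f]))
    if m.sum()>20: print("block",*rect(G[m]),"x range",np.percentile(X[m],[1,99]).round(1))
E
python3 - <<'E'
from h import *
y0=np.radians(-17.9); b=[.4328,-.3154]
movep([*b,.12],rot(y0)); gripper_to(.045,50)
print(move_l([*b,.037],.12,max_force=12)); gripper_to(0,50)
o=observe(); print(o["opening"],o["grasp_force"],o["eef_pos"])
move_l([*b,.14],.2)
movep(g(.0375,-.09,.14),rot(TH)); move_l(g(.0375,-.09,.052),.15,max_force=15)
c,P=shot("wrist","w5"); blk(P,-90,.047)
c,P=shot("top","t5"); blk(P,-90,.047)
c,P=shot("side","s5"); blk(P,-90,.047)
o=observe(); print(o["time_s"],o["eef_pos"],o["opening"],o["ft_force"],(o["eef_pos"][:2]-O)@XH)
E
```

```text
False
0.013298931382766006 49.42351698875427 [ 0.43336463 -0.31599116  0.0379719 ]
fence [ 65.9 -34.4] [ 20.  191.1] -89.94 10874
block [ 38.2 -89.8] [29.8 60.3] -89.53 2411 x range [25.2 52.7]
fence [ 64.9 -31.5] [ 19.8 185.8] 89.79 253
fence [65.  -2.5] [ 20. 254.] -89.95 802
block [ 37.8 -91.9] [29.8 59.4] -88.37 225 x range [23.2 52.5]
20.625 [ 0.50785775 -0.03319597  0.05342419] 0.013029521685568533 [-0.19449352  0.10839993 -1.05863567] 0.03879693630402381
```

View pics/w5.png

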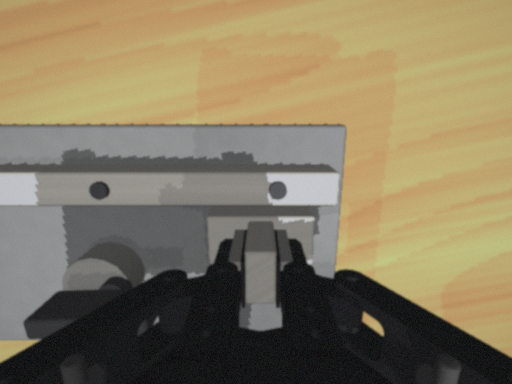

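View pics/s5.png

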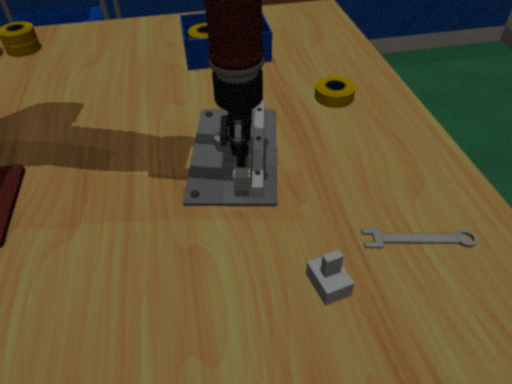

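The wrist view shows the block held between the fingers at (262,250), beside the fence and clear of the roller at (100,275). It needs about +0.9 mm towards the fence. I'll set it down, regrip and slide.

```bash
python3 - <<'E'
from h import *
xc=.0385
move_l(g(xc,-.09,.052),.05)
print(move_l(g(xc,-.09,.043),.03,max_force=6)); o=observe(); print(o["eef_pos"],o["ft_force"])
gripper_to(.03); gripper_to(0,30)
o=observe(); z=o["eef_pos"][2]; print(z,o["ft_force"],o["opening"])
c,P=shot("wrist","w6"); blk(P,-90,.042)
zc=z-.0014
for y in(-.05,0,.045,.087):
    s=move_l(g(xc,y,zc),.06,max_force=22); o=observe()
    print(y,s,o["ft_force"].round(1),(o["eef_pos"][:2]-O)@XH,(o["eef_pos"][:2]-O)@YH,o["eef_pos"][2],round(o["time_s"],2))
    if s: break
c,P=shot("wrist","w7"); blk(P,87,.042); guide(P)
E
```

```text
True
[ 0.50848281 -0.0331482   0.04780066] [ 0.61450722 -0.16035865  2.54069064]
0.047037668670888724 [-0.10039605  0.44021114 -0.24499412] 0.013788150806544833
fence [ 65.  -36.7] [ 21.8 186.5] 89.92 11373
block [ 38.9 -89.2] [30.3 60.2] 89.95 2539 x range [25.9 53.9]
-0.05 False [-0.9 -3.7  7.4] 0.03993781460954115 -0.04931863486162665 0.047032820045506206 22.58
0 False [-1.4 -4.   7. ] 0.03985249796961979 0.0007897386194310555 0.04702467251705585 23.57
0.045 False [-1.1 -4.6  7.6] 0.03969010001257264 0.04592416639547058 0.04703466962255811 24.47
0.087 False [-0.1 -4.8  6.2] 0.039599408685757606 0.088099851445643 0.047019351401201524 25.32
fence [65.  36.9] [ 21.8 176.1] -89.9 11098
block [39.7 88.8] [28.6 60.2] 89.84 2097 x range [27.2 53.9]
fence [557.2  91.7] [ 29.  186.8] 78.18 11746 z 0.0383
plate [510.4  80. ] [164.1 249. ] 78.18 31336 z 0.0104
handle [493.7  62.2] [11.9 64.8] 70.86 904 z 0.0713
```

View pics/w7.png

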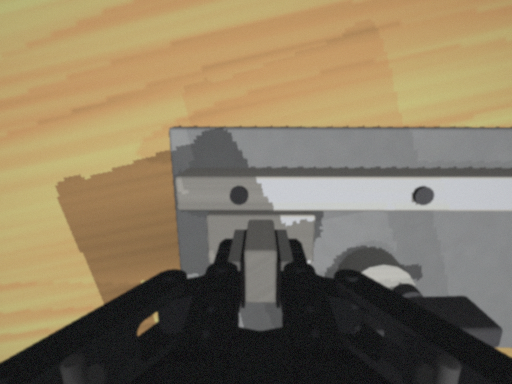

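The block is past the roller, which sits at (385,275), to its right in the view. I'll release, retreat and check.

```bash
python3 - <<'E'
from h import *
o=observe(); p=o["eef_pos"]
gripper_to(.035); move_l([*p[:2],.16],.15)
movep(g(-.04,.03,.27),rot(TH)); hold(.2)
c,P=shot("wrist","w8"); blk(P,87,.042); guide(P)
movep([.3,-.2,.3],rot(TH))
c,P=shot("top","t8"); blk(P,87,.042); guide(P)
m=np.hypot(P[:,0]-.5945,P[:,1]+.2703)<.05
print("wide",*rect(P[m&(P[:,2]>.024)&(P[:,2]<.04)]),observe()["time_s"])
E
```

```text
fence [65.  -2.5] [ 20.7 254.9] -89.88 3643
block [39.8 89. ] [26.8 59.8] -89.97 783 x range [26.4 53.2]
fence [548.7  51.2] [ 27.7 269.7] 78.22 3847 z 0.0383
plate [506.5  60.1] [163.4 290. ] 78.2 20171 z 0.0104
handle [489.  64.] [12.1 62.9] 79.92 589 z 0.0722
fence [64.7 -2.6] [ 21.3 254.7] -89.97 1011
block [39.1 88.1] [29.3 59.7] -89.42 241 x range [24.7 53.2]
fence [547.2  50.5] [ 30.5 269.6] 78.18 1094 z 0.0378
plate [505.4  59.4] [165.2 289.9] 78.18 7306 z 0.0098
handle [488.1  62.9] [12.2 63.8] 79.87 199 z 0.0714
wide [ 593.9 -270.3] [43.9 60.2] -78.24 423 28.8417
```

View pics/w8.png

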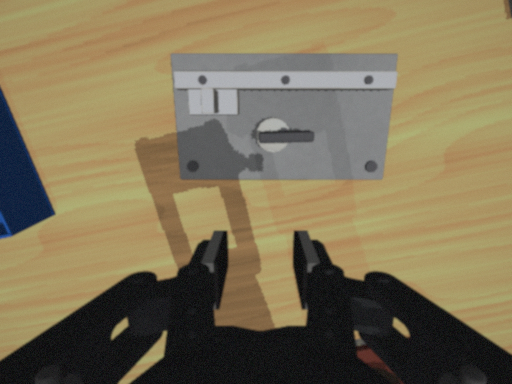

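The block stands against the fence at about (213,102), wholly past the roller at (272,135). The handle is parallel to within about 1.6°, and the wide block hasn't moved.

```bash
python3 -c "
from plant import *
print(job_done())"
```

```text
the job is handed in; nothing more can be done
None
```

I turned the handle to within about 1.6° of parallel, slid the narrow block along the fence until it was wholly past the roller, and left it standing there; the wide block didn't move, and I handed the job in at about 29 s.

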